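# Tip an empty electrode box onto its base and push it home in the row

## Robot

A 6-joint arm with a two-finger parallel gripper is mounted at the origin on the work surface. World frame = base frame: x ahead of the robot, y to its left, z up, the work surface at z = 0. Lengths are in mm, angles in rad, forces in N, time in s.
With the tool pointing down it reaches from about 275 to 750 mm from the base axis. Payload 10.2 kg.
Tool frame: the origin (TCP) lies midway between the tips of the shut fingers; the grasp point (between the pads) lies 19 mm behind it; z points along the fingers, y is the line along which they close (so a half turn about z gives the same grasp; the last joint's range is limited). The gripper opens to 85 mm and grips with 20 to 120 N. Pads are 22 mm wide; open, the fingers measure 114 mm over their backs; the gripper's body (76 mm by 85 mm) begins 54 mm behind the grasp point. The pads swing forward as they close: fully open they stand 13 mm farther back than shut.
Start: joints at [-1.482, 0.313, 1.498, -0, 1.331, -0.223], TCP at [161.043, -499.696, 231.294] pointing down, gripper open.
Joint ranges: [-2.94, 2.94], [-0.97, 2.17], [0.19, 2.56], [-1.23, 4.37], [0.02, 3.11], [-2.88, 2.88]. Speed limits (rad/s): [2.39, 2.39, 3.01, 3.14, 3.14, 3.14].

## Interface

Orientations are given as a unit quaternion [w, x, y, z].
In Python, from rig import sense, capture, finish_job, find_in, place_of gives the robot as it stands. The module is installed in compiled form; this text tells all that it offers.
- The arm moves only by the shell command python3 -m jog 'ROWS' [FORCE]. ROWS is JSON, a list of rows, each an object of numbers: "tx", "ty", "tz": the shift along the tool's x, y, z in mm; "ax", "ay", "az": the turn, a rotation vector about the tool's x, y, z in rad; "jaw": the closure, from -1 (fully open) to 1 (shut), so that 0 is half open. In form: [{"tx": .., "ty": .., "tz": .., "ax": .., "ay": .., "az": .., "jaw": ..}, ...]. A call has 1 to 5 rows; each row shifts and turns the commanded pose from where the row before left it, along the tool's axes as they then stand; what a row does not reach is not made up. A row lasts 1/8 s, in which the tool goes at most 62.5 mm and 10.7 degrees, less where a joint would pass 70% of its speed; a pose out of reach is approached as far as the arm can. A call with a gripper value outside its range is refused whole. The fingers move at their own pace and stop on an object; FORCE is the grip in N (left out, the last holds). Time passes only in rows, so rows that do not move let the fingers close. It gives the time, the measured TCP pose, the force, the opening and the grip force at its end, in the units of the state.
- sense(): the state, without advancing time (a new reading comes with each control period).
- capture(name): name is "scene" or "side" or "wrist"; returns a dict with "color" (400x640x3 uint8, red, green, blue), "depth" (400x640 float32, mm along the optical axis (not along the pixel's ray), 0 where there is no reading), "fx", "fy", "cx", "cy" (pixels), "camera_from_world" (4x4, takes a point from world to camera coordinates); the wrist camera has in their place "mount" (4x4, takes a point from camera to tool coordinates, whose origin is the TCP and whose axes are the flange's). Camera axes: x right, y up, looking along -z (the intrinsics and any distortion apply to the point x, -y, -z); pixel columns grow to the right and rows downward; lengths in mm; the calibration is good to about 2 mm. A picture is of the moment at which its call begins: read the wrist's pose just before it.
- finish_job(): hands the job in; it is judged then, once.
Trained networks look in the newest picture that a camera, given by its name, has taken for a name from the list of things; names that differ only in an ending like _2 or _b are one class to them, and where a whole thing is asked for, a point or a joint stands for the part that bears it (a point fixed in the world has none). Each returns a list of dicts, best first, with "conf" (0 to 1); they miss things now and then, are a little off and sometimes report something else, mostly with a low value. They report only what shows in the picture. A call takes as long as a camera call. They do not tell look-alikes from the thing itself.
- find_in(query, camera): "centre" ([column, row] in pixels, amid what is visible of it).
- place_of(query, camera): "centre" ([column, row] in pixels: a listed point, or the origin of a listed thing).
The state is a dict: "time_s": time; "joints": joint angles; "dq": joint speeds; "tau": joint torques, N m; "eef_pos": TCP position; "ee_rot": TCP orientation; "force": force on the tool from outside, world axes, zero at the start; "wrist_torque": the same for the moment, N m; "grip_width": opening from 0.0 (shut) to 1.0 (fully open); "grip_force": force on a finger pad.
Only numpy, scipy, OpenCV 4.12 (cv2) and the standard library are available. Lean on these libraries where they do the work, as an engineer would, in place of code of your own. Each camera call takes 0.05 s, during which the arm holds its last target. There are 200 camera calls.

## Task

The empty blue box has been left standing on its end: push its top over, away from its open side, so that it lands on its base with the opening up. Then push it along the bench into the gap between the two full boxes until its end is against the aluminium rail, square with the rail. Only push it, never lift or carry it, and leave the full boxes and everything else on the bench where they are.

Things in the scene. Friction and masses are not known exactly. Their poses are not given: they have to be found in the camera images.
- box: the empty open blue box, 120 long (x) x 90 wide (y) x 45 mm high (z), 3 mm walls, 0.1 to 0.2 kg, same both ends. Origin: centre of the floor's outside; z points out of the opening. Starts standing on one end: x straight up, z level and roughly towards the robot, origin 60 mm up on its far face. Roll and yaw are not unique then: use the rotation matrix
- box_lip (a point): point on the empty box, middle of the opening's edge at the end that starts uppermost: at the start 120 mm above the bench, on the side towards the robot. A push here, level and away from the robot, tips the box without sliding it; once this edge has gone forward about 40 mm the box falls over by itself
- rail: fixed aluminium rail, 500 long (y) x 40 deep (x) x 40 mm high; origin: centre of its underside. Its -x face, 20 mm from the origin, faces the robot side and is the stop: a box that is home has its origin 80 mm on the -x side of the rail's. The gap between the full boxes, 120 to 136 mm wide, is near its middle
- full_a: open blue box full of copper electrodes, 120 long (x) x 90 wide (y) x 45 mm high, electrodes up to 65 mm above the bench, 2 kg, loose; on its base, one end at the rail. One of the two beside the gap, on either side of it. Origin: centre of its underside. To be left where it stands
- full_b: open blue box full of copper electrodes, 120 long (x) x 90 wide (y) x 45 mm high, electrodes up to 65 mm above the bench, 2 kg, loose; on its base, one end at the rail. One of the two beside the gap, on either side of it. Origin: centre of its underside. To be left where it stands
- electrode_a: loose copper electrode with two ribs on a square steel holder 40 mm wide, 66 mm tall over all; origin at the centre of its underside; a bystander, to be left where it stands
- electrode_b: loose copper electrode with one step on a square steel holder 40 mm wide, 62 mm tall over all; origin at the centre of its underside; a bystander, to be left where it stands
- sphere_stand: white reference ball of 25 mm on a thin dark post with a round foot of 60 mm, 98 mm tall; origin at the centre of its underside; a bystander, to be left where it stands
- caliper: steel caliper lying flat, 236 mm long along its x axis, 15 mm high; origin in the middle of its length on the bench; a bystander, to be left where it stands
- bottle: white plastic bottle, 48 mm across, 130 mm tall, standing; origin at the centre of its underside; a bystander, to be left where it stands
- screwdriver: screwdriver lying flat, 190 mm long along its x axis; origin near the middle of its length on the bench; a bystander, to be left where it stands
There are look-alikes about, which are no part of the job. Leave any turquoise or yellow look-alike of the box alone.

How it is judged:
By the outcome, as a careful person would: the job done as asked, in the order asked, and still so for the second after the job is handed in, with the robot touching nothing.
It also fails if it takes over 72 s, if anything falls off the work surface, if the arm or the gripper's body presses on something with over 40 N, if the wrist force passes 120 N, or if a joint passes its speed limit or range.

## Working session

There is one attempt and no reset: what is moved stays moved. The work goes in short steps, Python scripts to look and compute and a shell command to move; the robot and the scene stay as the last step left them, time stands still between calls to the robot, and variables do not carry over. Pictures are saved under pics/ and viewed, at most 10 in all, crops included, and the job is handed in when it is done.

```bash
mkdir -p pics; cat > h.py <<'E'
import numpy as np, cv2
from rig import sense, capture, finish_job, find_in, place_of
from scipy.spatial.transform import Rotation as R
def cfw(c,s=None):
    if "camera_from_world" in c: return np.array(c["camera_from_world"])
    q=s["ee_rot"]; T=np.eye(4); T[:3,:3]=R.from_quat([q[1],q[2],q[3],q[0]]).as_matrix(); T[:3,3]=s["eef_pos"]
    return np.linalg.inv(T@np.array(c["mount"]))
def world(c,px,d=None,s=None):
    u,v=px; 
    if d is None: d=float(c["depth"][int(round(v)),int(round(u))])
    p=np.array([(u-c["cx"])/c["fx"]*d,-(v-c["cy"])/c["fy"]*d,-d,1])
    return (np.linalg.inv(cfw(c,s))@p)[:3]
def onplane(c,px,z,s=None):
    a=world(c,px,100,s); b=world(c,px,1000,s); t=(z-a[2])/(b[2]-a[2]); return a+t*(b-a)
def cloud(c,s=None):
    v,u=np.mgrid[:400,:640]; d=c["depth"].astype(float)
    p=np.stack([(u-c["cx"])/c["fx"]*d,-(v-c["cy"])/c["fy"]*d,-d,np.ones_like(d)],-1)
    return (p@np.linalg.inv(cfw(c,s)).T)[...,:3]
def save(c,n): cv2.imwrite("pics/"+n,c["color"][...,::-1])
E
python3 - <<'E'
from h import *
s=sense(); print(s["eef_pos"],s["ee_rot"],s["time_s"])
for n in("scene","side"):
    c=capture(n); save(c,n+"1.png"); print(n,[k for k in c])
    for q in("box","box_lip","rail","full_a","electrode_a","sphere_stand","bottle","caliper","screwdriver"):
        for r in place_of(q,n)[:4]:
            if r["conf"]>.2: print(q,np.round(r["centre"]),round(r["conf"],2),np.round(world(c,r["centre"])), np.round(onplane(c,r["centre"],0)))
E
```

```text
[ 161.02995067 -499.41891296  230.7307841 ] [-6.58065742e-04  9.87873211e-01  1.55261338e-01  4.93622272e-05] 0.0
scene ['color', 'depth', 'fx', 'fy', 'cx', 'cy', 'camera_from_world']
box [284. 160.] 0.77 [452. -54.  62.] [402. -47.   0.]
box [341. 173.] 0.72 [520.  82.  53.] [481.  95.   0.]
box_lip [335. 148.] 0.77 [489.  72. 121.] [388. 104.   0.]
box_lip [275. 132.] 0.77 [292. -54.  -2.] [293. -54.   0.]
box_lip [364. 117.] 0.65 [289. 217.  -3.] [292. 216.  -0.]
rail [347. 288.] 0.84 [823.  18.  40.] [807.  25.   0.]
full_a [300. 262.] 0.96 [721. -66.   4.] [719. -66.   0.]
full_a [389. 250.] 0.7 [749. 139.  34.] [733. 149.   0.]
full_a [352. 289.] 0.6 [827.  29.  39.] [811.  36.  -0.]
electrode_a [252. 206.] 0.91 [ 551. -155.   25.] [ 534. -155.    0.]
electrode_a [405. 180.] 0.84 [555. 248.  22.] [540. 258.   0.]
electrode_a [451. 200.] 0.54 [649. 336.  37.] [627. 355.   0.]
sphere_stand [440. 247.] 0.75 [761. 265.  19.] [752. 274.   0.]
sphere_stand [335. 143.] 0.63 [370. 108.  -1.] [371. 108.  -0.]
bottle [453. 202.] 0.76 [652. 341.  32.] [633. 358.   0.]
caliper [218. 256.] 
[... 640 characters left out ...]
8.   0.]
rail [355. 189.] 0.43 [ 532. -130.   21.] [ 535. -150.    0.]
full_a [266. 258.] 0.92 [734. 158.   3.] [736. 156.   0.]
full_a [293. 201.] 0.81 [709. -42.  23.] [716. -63.   0.]
electrode_a [326. 304.] 0.62 [541. 276.  24.] [544. 263.  -0.]
electrode_a [356. 187.] 0.57 [ 528. -134.   26.] [ 530. -159.    0.]
electrode_a [346. 234.] 0.25 [519. 122. 114.] [531.  34.  -0.]
sphere_stand [244. 297.] 0.8 [748. 292.  19.] [754. 283.   0.]
sphere_stand [292. 201.] 0.47 [711. -43.  24.] [719. -64.   0.]
bottle [282. 327.] 0.58 [623. 373.  69.] [638. 343.   0.]
caliper [324. 160.] 0.97 [ 660. -266.   -0.] [ 660. -265.    0.]
screwdriver [396. 176.] 0.49 [ 412. -215.   17.] [ 412. -233.    0.]
```

View pics/scene1.png

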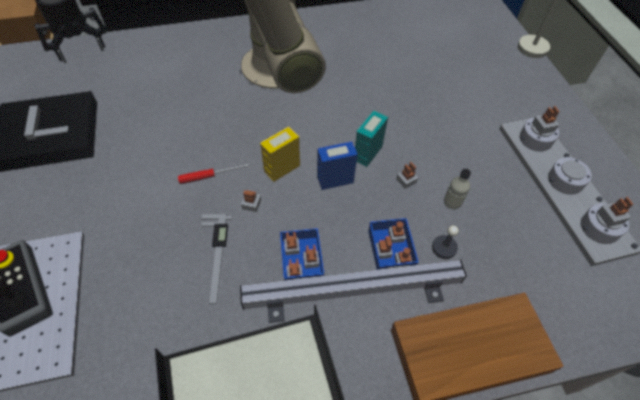

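```bash
python3 - <<'E'
from h import *
im=cv2.imread("pics/scene1.png"); cv2.imwrite("pics/crop1.png",cv2.resize(im[100:310,180:480],None,fx=2.6,fy=2.6,interpolation=cv2.INTER_CUBIC))
E
```

```text
(no output)
```

View pics/crop1.png

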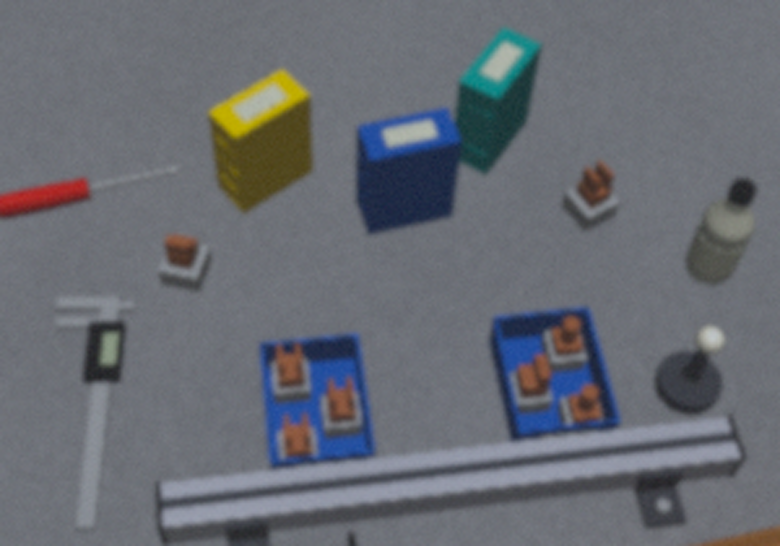

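The picture looks back at the robot: +x is down, +y is right. There are three standing boxes, yellow (282,153), blue (337,165) and turquoise (371,138). The blue one fits, and the crop confirms it is closed on the far side, with the opening towards the robot. The gap lies between the full boxes at (301,254) and (392,244).

```bash
cat > meas.py <<'E'
from h import *
def blue(c): 
    h=cv2.cvtColor(c["color"],cv2.COLOR_RGB2HSV); return (h[...,0]>104)&(h[...,0]<126)&(h[...,1]>110)
def rect(P,zlo,zhi,m,xr,yr,lab):
    k=m&(P[...,2]>zlo)&(P[...,2]<zhi)&(P[...,0]>xr[0])&(P[...,0]<xr[1])&(P[...,1]>yr[0])&(P[...,1]<yr[1])
    k=cv2.morphologyEx(k.astype(np.uint8),cv2.MORPH_OPEN,np.ones((2,2)))>0
    q=P[k][:,:2].astype(np.float32)
    if len(q)<8: print(lab,len(q)); return
    r=cv2.minAreaRect(q); print(lab,len(q),"c",np.round(r[0],1),"sz",np.round(r[1],1),"ang",round(r[2],2),"corners",np.round(cv2.boxPoints(r)).tolist(),"z",round(float(np.median(P[k][:,2])),1))
E
python3 - <<'E'
from meas import *
for n in("scene","side"):
    c=capture(n); P=cloud(c); m=blue(c); a=np.ones_like(m); print(n)
    rect(P,112,128,a,(430,570),(20,140),"top")
    rect(P,8,128,m,(430,590),(20,140),"bluebox")
    rect(P,38,50,m,(620,800),(-130,-10),"fullR")
    rect(P,38,50,m,(620,800),(70,210),"fullL")
    rect(P,34,46,a,(770,880),(-270,330),"rail")
    k=(abs(P[...,0]-800)<60)&(P[...,2]>34)&(P[...,2]<46)&(P[...,1]>-190)&(P[...,1]<250)&~m
    q=P[k]
    for y in range(-180,240,60):
        w=q[abs(q[:,1]-y)<20]; print(y,len(w),np.round(np.percentile(w[:,0],[1,5,50,95,99])) if len(w) else "")
    rect(P,20,128,a,(430,570),(110,200),"turq area") 
E
```

```text
scene
top 568 c [776.3 -32.8] sz [ 97.8 873.3] ang 68.14 corners [[353.0, 84.0], [1163.0, -241.0], [1200.0, -150.0], [389.0, 175.0]] z 119.5
bluebox 1278 c [806.1 -44.5] sz [ 96.8 809.4] ang 68.16 corners [[412.0, 61.0], [1164.0, -240.0], [1200.0, -150.0], [448.0, 151.0]] z 83.2
fullR 198 c [929.6 -81.7] sz [ 94.1 551.6] ang 83.98 corners [[650.0, -100.0], [1199.0, -157.0], [1209.0, -64.0], [660.0, -6.0]] z 38.3
fullL 266 c [734.2 162.4] sz [106.2 121. ] ang 84.5 corners [[669.0, 115.0], [789.0, 104.0], [799.0, 209.0], [679.0, 221.0]] z 40.9
rail 4149 c [946.8  73.4] sz [429.5 520.9] ang 9.04 corners [[694.0, 297.0], [776.0, -218.0], [1200.0, -150.0], [1118.0, 364.0]] z 40.0
-180 247 [768. 770. 789. 807. 809.]
-120 340 [769. 774. 795. 813. 815.]
-60 348 [750. 775. 799. 818. 820.]
0 321 [782. 786. 806. 824. 825.]
60 315 [789. 792. 811. 829. 830.]
120 354 [742. 747. 814. 834. 836.]
180 386 [759. 770. 817. 840. 843.]
turq area 847 c [792.6   7.1] sz [ 68.3 871.3] ang 65.4 corners [[382.0, 157.0], [1174.0, -205.0], [1203.0, -143.0], [411.0, 220.0]] z 86.1
side
top 495 c [481.2 343.1] sz 
[... 318 characters left out ...]
662.0, -141.0], [789.0, -108.0], [559.0, 784.0]] z 39.6
fullL 259 c [627.1 434.9] sz [141.8 729.9] ang 20.62 corners [[432.0, 752.0], [689.0, 68.0], [822.0, 118.0], [565.0, 801.0]] z 39.0
rail 2141 c [716.4 303.5] sz [ 241.2 1033.3] ang 19.25 corners [[432.0, 752.0], [773.0, -224.0], [1001.0, -144.0], [660.0, 831.0]] z 39.9
-180 88 [769. 770. 789. 808. 809.]
-120 127 [743. 772. 793. 813. 818.]
-60 154 [743. 750. 797. 851. 857.]
0 136 [785. 787. 804. 824. 825.]
60 153 [790. 792. 811. 830. 831.]
120 177 [748. 796. 814. 834. 837.]
180 243 [763. 766. 816. 840. 843.]
turq area 923 c [468.4 387.7] sz [ 90. 729.] ang 1.15 corners [[416.0, 751.0], [431.0, 22.0], [521.0, 24.0], [506.0, 753.0]] z 96.4
```

```bash
sed -i 's/    k=cv2.morphologyEx.*/    n,L,st,_=cv2.connectedComponentsWithStats(k.astype(np.uint8)); k=L==(1+np.argmax(st[1:,4])) if n>1 else k/' meas.py
python3 - <<'E'
from meas import *
for n in("scene","side"):
    c=capture(n); P=cloud(c); m=blue(c); a=np.ones_like(m); print(n)
    rect(P,114,126,a,(430,570),(20,140),"top")
    rect(P,8,128,m,(430,590),(20,140),"bluebox")
    rect(P,38,50,m,(620,800),(-130,-10),"fullR")
    rect(P,38,50,m,(620,800),(70,210),"fullL")
    rect(P,35,45,a&~m,(770,880),(-270,330),"rail")
    h=cv2.cvtColor(c["color"],cv2.COLOR_RGB2HSV); t=(h[...,0]>78)&(h[...,0]<100)&(h[...,1]>90)
    rect(P,5,128,t,(350,570),(80,250),"turq") 
E
```

```text
scene
top 546 c [498.9  74.7] sz [48.1 90.6] ang 1.88 corners [[473.0, 119.0], [476.0, 29.0], [524.0, 30.0], [521.0, 121.0]] z 120.0
bluebox 1288 c [500.   74.4] sz [49.  90.9] ang 2.32 corners [[474.0, 119.0], [477.0, 28.0], [526.0, 30.0], [523.0, 121.0]] z 86.1
fullR 188 c [715.7 -61.3] sz [ 88.7 121.3] ang 82.72 corners [[650.0, -98.0], [770.0, -113.0], [781.0, -25.0], [661.0, -10.0]] z 43.4
fullL 307 c [733.2 153.9] sz [ 92.3 121.6] ang 83.61 corners [[668.0, 115.0], [788.0, 101.0], [799.0, 193.0], [678.0, 207.0]] z 43.4
rail 3932 c [807.   38.9] sz [506.5  53.5] ang 84.8 corners [[757.0, -211.0], [811.0, -216.0], [857.0, 289.0], [803.0, 293.0]] z 40.1
turq 970 c [428.8 186.8] sz [46.9 94.7] ang 43.5 corners [[379.0, 205.0], [444.0, 136.0], [478.0, 169.0], [413.0, 237.0]] z 91.9
side
top 489 c [501.  76.] sz [44.7 92.4] ang 2.71 corners [[476.0, 121.0], [481.0, 29.0], [526.0, 31.0], [521.0, 123.0]] z 120.5
bluebox 704 c [500.4  76.6] sz [43.9 93.7] ang 2.82 corners [[476.0, 122.0], [481.0, 29.0], [525.0, 31.0], [520.0, 124.0]] z 108.4
fullR 143 c [716.7 -59.7] sz [ 91.2 122.6] ang 85.81 corners [[652.0, -101.0], [774.0, -110.0], [781.0, -19.0], [659.0, -10.0]] z 43.1
fullL 289 c [735.2 154.7] sz [ 94.6 120.6] ang 84.14 corners [[670.0, 114.0], [790.0, 102.0], [800.0, 196.0], [680.0, 208.0]] z 43.4
rail 1953 c [808.1  38.2] sz [508.8  49.3] ang 83.99 corners [[757.0, -212.0], [806.0, -217.0], [859.0, 289.0], [810.0, 294.0]] z 40.1
turq 1322 c [429.5 188.2] sz [47.8 92.2] ang 43.56 corners [[380.0, 205.0], [444.0, 138.0], [479.0, 171.0], [415.0, 238.0]] z 92.2
```

```bash
python3 -m jog '[{"az":0.135,"jaw":1},{"az":0.135,"jaw":1},{"tx":14,"ty":-25,"jaw":1},{"tx":28,"ty":-51,"jaw":1},{"tx":28,"ty":-51,"jaw":1}]' 20; python3 -m jog '[{"tx":28,"ty":-51,"jaw":1},{"tx":28,"ty":-51,"jaw":1},{"tx":28,"ty":-51,"jaw":1},{"tx":28,"ty":-51,"jaw":1},{"tx":28,"ty":-51,"jaw":1}]'; python3 -m jog '[{"tx":28,"ty":-51,"jaw":1},{"tx":28,"ty":-51,"jaw":1},{"tx":28,"ty":-51,"jaw":1},{"tx":14,"ty":-25,"jaw":1},{"jaw":1}]'
```

```text
schema error: expected keys tx, ty, tz, ax, ay, az, jaw
schema error: expected keys tx, ty, tz, ax, ay, az, jaw
schema error: expected keys tx, ty, tz, ax, ay, az, jaw
```

```bash
python3 -m jog '[{"tx":0,"ty":0,"tz":0,"ax":0,"ay":0,"az":0.135,"jaw":1},{"tx":0,"ty":0,"tz":0,"ax":0,"ay":0,"az":0.135,"jaw":1},{"tx":14,"ty":-25,"tz":0,"ax":0,"ay":0,"az":0,"jaw":1},{"tx":28,"ty":-51,"tz":0,"ax":0,"ay":0,"az":0,"jaw":1},{"tx":28,"ty":-51,"tz":0,"ax":0,"ay":0,"az":0,"jaw":1}]' 20; python3 -m jog '[{"tx":28,"ty":-51,"tz":0,"ax":0,"ay":0,"az":0,"jaw":1},{"tx":28,"ty":-51,"tz":0,"ax":0,"ay":0,"az":0,"jaw":1},{"tx":28,"ty":-51,"tz":0,"ax":0,"ay":0,"az":0,"jaw":1},{"tx":28,"ty":-51,"tz":0,"ax":0,"ay":0,"az":0,"jaw":1},{"tx":28,"ty":-51,"tz":0,"ax":0,"ay":0,"az":0,"jaw":1}]'
```

```text
time_s: 1.82
eef_pos: [226.1, -368.4, 231.2]
ee_rot: [-0.0, 1.0, 0.02, 0.0]
force: [0.3, -0.5, 0.4]
grip_width: -0.002
grip_force: 0.0
time_s: 2.45
eef_pos: [355.4, -107.6, 231.6]
ee_rot: [0.0, 1.0, 0.021, 0.0]
force: [0.8, -0.3, 0.5]
grip_width: 0.001
grip_force: 0.0
```

```bash
python3 -m jog '[{"tx":23,"ty":-44,"tz":0,"ax":0,"ay":0,"az":0,"jaw":1},{"tx":23,"ty":-44,"tz":0,"ax":0,"ay":0,"az":0,"jaw":1},{"tx":23,"ty":-44,"tz":0,"ax":0,"ay":0,"az":0,"jaw":1},{"tx":23,"ty":-44,"tz":0,"ax":0,"ay":0,"az":0,"jaw":1},{"tx":0,"ty":0,"tz":40,"ax":0,"ay":0,"az":0,"jaw":1}]'; python3 -m jog '[{"tx":0,"ty":0,"tz":40,"ax":0,"ay":0,"az":0,"jaw":1},{"tx":0,"ty":0,"tz":30,"ax":0,"ay":0,"az":0,"jaw":1},{"tx":0,"ty":0,"tz":13,"ax":0,"ay":0,"az":0,"jaw":1},{"tx":0,"ty":0,"tz":0,"ax":0,"ay":0,"az":0,"jaw":1}]'
python3 - <<'E'
from h import *
for n in ("side","scene"):
    c=capture(n); save(c,n+"2.png")
a=cv2.imread("pics/scene2.png")[60:260,220:480]; b=cv2.imread("pics/side2.png")[120:320,230:490]
cv2.imwrite("pics/b2.png",cv2.resize(np.hstack([a,b]),None,fx=1.5,fy=1.5))
E
```

```text
time_s: 3.08
eef_pos: [441.4, 72.8, 192.4]
ee_rot: [0.0, 1.0, 0.023, 0.003]
force: [0.3, -0.6, -1.2]
grip_width: 0.001
grip_force: 0.0
time_s: 3.58
eef_pos: [439.5, 70.4, 108.3]
ee_rot: [-0.0, 1.0, 0.021, -0.0]
force: [1.2, 0.1, -0.2]
grip_width: -0.001
grip_force: 0.0
```

View pics/b2.png

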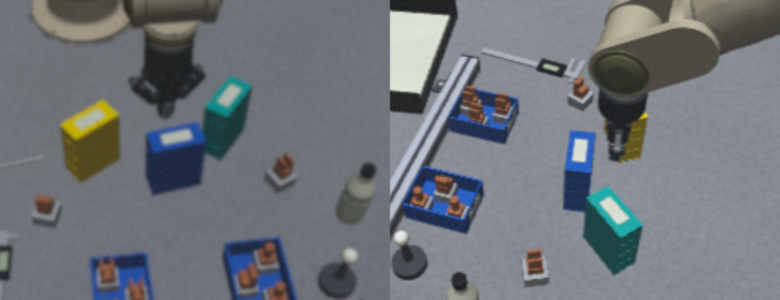

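The fingertip stands on the robot side of the blue box's upper edge, in line with its middle and clear of the turquoise and yellow boxes.

```bash
python3 -m jog '[{"tx":12,"ty":-1,"tz":0,"ax":0,"ay":0,"az":0,"jaw":1},{"tx":9,"ty":-1,"tz":0,"ax":0,"ay":0,"az":0,"jaw":1},{"tx":7,"ty":0,"tz":0,"ax":0,"ay":0,"az":0,"jaw":1},{"tx":7,"ty":0,"tz":0,"ax":0,"ay":0,"az":0,"jaw":1},{"tx":7,"ty":0,"tz":0,"ax":0,"ay":0,"az":0,"jaw":1}]';python3 -m jog '[{"tx":7,"ty":0,"tz":0,"ax":0,"ay":0,"az":0,"jaw":1},{"tx":7,"ty":0,"tz":0,"ax":0,"ay":0,"az":0,"jaw":1},{"tx":7,"ty":0,"tz":0,"ax":0,"ay":0,"az":0,"jaw":1}]'
python3 - <<'E'
from meas import *
c=capture("side"); P=cloud(c); m=blue(c); save(c,"s3.png")
rect(P,5,140,m,(440,700),(0,150),"box")
rect(P,100,140,m,(440,700),(0,150),"boxtop")
E
```

```text
time_s: 4.3
eef_pos: [481.8, 74.2, 108.3]
ee_rot: [-0.0, 1.0, 0.021, -0.0]
force: [0.5, -0.4, -0.7]
grip_width: 0.0
grip_force: 0.0
time_s: 4.68
eef_pos: [502.8, 75.1, 108.3]
ee_rot: [-0.0, 1.0, 0.021, -0.0]
force: [-0.6, 0.5, 0.3]
grip_width: 0.002
grip_force: 0.0
box 1129 c [530.1  77.8] sz [92.5 94.6] ang 3.77 corners [[481.0, 122.0], [487.0, 28.0], [579.0, 34.0], [573.0, 128.0]] z 51.6
boxtop 277 c [552.9  78.9] sz [47.3 93.2] ang 2.74 corners [[527.0, 124.0], [531.0, 31.0], [579.0, 33.0], [574.0, 127.0]] z 114.1
```

```bash
python3 -m jog '[{"tx":7,"ty":0,"tz":0,"ax":0,"ay":0,"az":0,"jaw":1},{"tx":7,"ty":0,"tz":0,"ax":0,"ay":0,"az":0,"jaw":1},{"tx":4,"ty":0,"tz":0,"ax":0,"ay":0,"az":0,"jaw":1},{"tx":0,"ty":0,"tz":0,"ax":0,"ay":0,"az":0,"jaw":1},{"tx":-20,"ty":0,"tz":0,"ax":0,"ay":0,"az":0,"jaw":1}]'
python3 - <<'E'
from meas import *
for n in("side","scene"):
    c=capture(n); P=cloud(c); m=blue(c); save(c,n+"4.png")
    rect(P,5,140,m,(440,658),(0,150),"box")
    rect(P,38,50,m,(440,658),(15,150),"rim")
E
```

```text
time_s: 5.35
eef_pos: [500.5, 74.9, 108.2]
ee_rot: [0.0, 1.0, 0.021, 0.0]
force: [0.3, -0.5, -1.0]
grip_width: 0.002
grip_force: 0.0
box 906 c [585.6  79. ] sz [120.1  95.4] ang 2.73 corners [[523.0, 124.0], [528.0, 28.0], [648.0, 34.0], [643.0, 130.0]] z 28.7
rim 264 c [585.9  78.9] sz [119.4  95.2] ang 2.95 corners [[524.0, 123.0], [529.0, 28.0], [648.0, 34.0], [643.0, 130.0]] z 43.6
box 812 c [584.4  78.7] sz [123.9  91.7] ang 2.08 corners [[521.0, 122.0], [524.0, 31.0], [648.0, 35.0], [645.0, 127.0]] z 30.5
rim 265 c [584.9  78.7] sz [123.1  91.6] ang 2.02 corners [[522.0, 122.0], [525.0, 31.0], [648.0, 35.0], [645.0, 127.0]] z 43.3
```

View pics/side4.png

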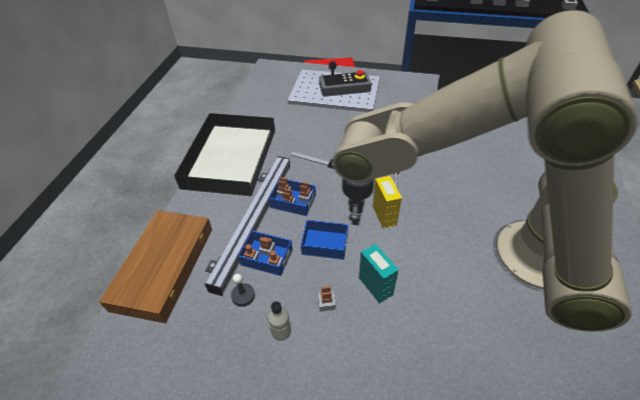

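The box lies on its base at about (325,239) in the side view, opening up. Next I'll nudge it from its left side to line it up with the gap.

```bash
python3 -m jog '[{"tx":0,"ty":0,"tz":0,"ax":0,"ay":0,"az":0.137,"jaw":1},{"tx":28,"ty":-33,"tz":0,"ax":0,"ay":0,"az":0,"jaw":1},{"tx":28,"ty":-33,"tz":0,"ax":0,"ay":0,"az":0,"jaw":1},{"tx":28,"ty":-33,"tz":0,"ax":0,"ay":0,"az":0,"jaw":1},{"tx":0,"ty":0,"tz":0,"ax":0,"ay":0,"az":0,"jaw":1}]';python3 -m jog '[{"tx":0,"ty":0,"tz":30,"ax":0,"ay":0,"az":0,"jaw":1},{"tx":0,"ty":0,"tz":30,"ax":0,"ay":0,"az":0,"jaw":1},{"tx":0,"ty":0,"tz":20,"ax":0,"ay":0,"az":0,"jaw":1},{"tx":0,"ty":0,"tz":8,"ax":0,"ay":0,"az":0,"jaw":1},{"tx":0,"ty":0,"tz":0,"ax":0,"ay":0,"az":0,"jaw":1}]'
```

```text
time_s: 6.08
eef_pos: [594.7, 167.2, 107.8]
ee_rot: [-0.0, 0.999, -0.047, 0.0]
force: [-0.1, -0.4, 0.3]
grip_width: 0.001
grip_force: 0.0
time_s: 6.7
eef_pos: [593.3, 165.3, 20.4]
ee_rot: [0.0, 0.999, -0.048, -0.0]
force: [0.3, 0.1, 0.2]
grip_width: 0.002
grip_force: 0.0
```

```bash
python3 -m jog '[{"tx":1,"ty":14,"tz":0,"ax":0,"ay":0,"az":0,"jaw":1},{"tx":1,"ty":8,"tz":0,"ax":0,"ay":0,"az":0,"jaw":1},{"tx":1,"ty":7,"tz":0,"ax":0,"ay":0,"az":0,"jaw":1},{"tx":0,"ty":7,"tz":0,"ax":0,"ay":0,"az":0,"jaw":1},{"tx":1,"ty":7,"tz":0,"ax":0,"ay":0,"az":0,"jaw":1}]'; python3 -m jog '[{"tx":0,"ty":0,"tz":0,"ax":0,"ay":0,"az":0,"jaw":1}]'
python3 - <<'E'
from meas import *
for n in("side","scene"):
    c=capture(n); P=cloud(c); m=blue(c)
    rect(P,5,140,m,(440,658),(0,150),"box")
    rect(P,38,50,m,(440,658),(-5,150),"rim")
E
```

```text
time_s: 7.32
eef_pos: [593.3, 122.1, 20.5]
ee_rot: [-0.0, 0.999, -0.048, 0.0]
force: [-0.3, 2.0, 1.8]
grip_width: 0.0
grip_force: 0.8
time_s: 7.45
eef_pos: [593.2, 121.8, 20.2]
ee_rot: [0.0, 0.999, -0.048, -0.0]
force: [-0.6, -0.1, -1.1]
grip_width: -0.0
grip_force: 0.0
box 429 c [552.8  67.9] sz [104.8  60.3] ang 88.21 corners [[521.0, 16.0], [581.0, 15.0], [585.0, 119.0], [524.0, 121.0]] z 29.1
rim 127 c [553.5  62.9] sz [95.  60.1] ang 89.26 corners [[523.0, 16.0], [583.0, 15.0], [584.0, 110.0], [524.0, 111.0]] z 43.5
box 651 c [581.7  65.3] sz [ 97.  122.6] ang 89.69 corners [[520.0, 17.0], [643.0, 16.0], [643.0, 113.0], [521.0, 114.0]] z 32.6
rim 221 c [581.7  64.5] sz [ 95.3 121.5] ang 89.91 corners [[521.0, 17.0], [642.0, 17.0], [643.0, 112.0], [521.0, 112.0]] z 43.8
```

```bash
python3 -m jog '[{"tx":0,"ty":-6,"tz":0,"ax":0,"ay":0,"az":0,"jaw":1},{"tx":17,"ty":0,"tz":0,"ax":0,"ay":0,"az":0,"jaw":1},{"tx":0,"ty":7,"tz":0,"ax":0,"ay":0,"az":0,"jaw":1},{"tx":0,"ty":7,"tz":0,"ax":0,"ay":0,"az":0,"jaw":1},{"tx":0,"ty":0,"tz":0,"ax":0,"ay":0,"az":0,"jaw":1}]'; python3 -m jog '[{"tx":0,"ty":-25,"tz":0,"ax":0,"ay":0,"az":0,"jaw":1},{"tx":0,"ty":-25,"tz":0,"ax":0,"ay":0,"az":0,"jaw":1},{"tx":0,"ty":0,"tz":-40,"ax":0,"ay":0,"az":0,"jaw":1},{"tx":0,"ty":0,"tz":-50,"ax":0,"ay":0,"az":0,"jaw":1},{"tx":0,"ty":0,"tz":0,"ax":0,"ay":0,"az":0,"jaw":1}]'
python3 - <<'E'
from meas import *
for n in("side","scene"):
    c=capture(n); P=cloud(c); m=blue(c); save(c,n+"5.png")
    rect(P,5,140,m,(440,658),(0,150),"box")
    rect(P,38,50,m,(440,652),(-5,150),"rim")
E
```

```text
time_s: 8.18
eef_pos: [608.9, 112.2, 20.3]
ee_rot: [0.0, 0.999, -0.048, -0.0]
force: [0.4, -0.5, 0.1]
grip_width: -0.002
grip_force: 0.0
time_s: 8.8
eef_pos: [615.7, 162.8, 114.5]
ee_rot: [-0.0, 0.999, -0.047, 0.004]
force: [-0.1, -0.2, -0.8]
grip_width: 0.002
grip_force: 0.0
box 769 c [577.4  55. ] sz [ 95.3 117.3] ang 88.04 corners [[517.0, 9.0], [634.0, 5.0], [638.0, 101.0], [520.0, 105.0]] z 27.5
rim 203 c [574.2  55. ] sz [ 95.2 109.8] ang 87.88 corners [[518.0, 9.0], [627.0, 5.0], [631.0, 101.0], [521.0, 105.0]] z 43.7
box 753 c [577.5  54. ] sz [ 91.2 123.4] ang 86.63 corners [[513.0, 12.0], [636.0, 5.0], [642.0, 96.0], [519.0, 103.0]] z 30.2
rim 253 c [578.2  54.4] sz [ 91.2 122. ] ang 87.22 corners [[515.0, 12.0], [637.0, 6.0], [641.0, 97.0], [519.0, 103.0]] z 43.3
```

View pics/scene5.png

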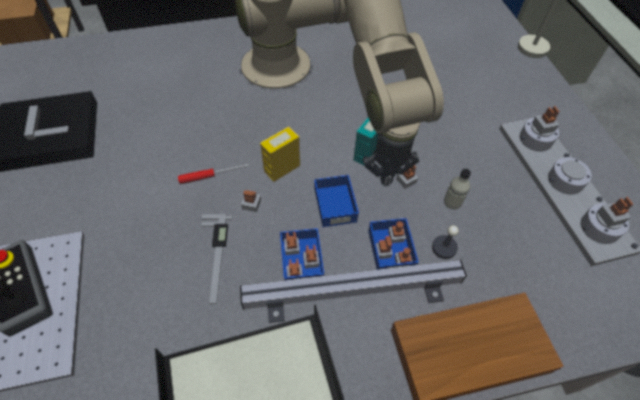

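```bash
python3 -m jog '[{"tx":-28,"ty":29,"tz":0,"ax":0,"ay":0,"az":0,"jaw":0},{"tx":-29,"ty":29,"tz":0,"ax":0,"ay":0,"az":0,"jaw":0},{"tx":-29,"ty":29,"tz":0,"ax":0,"ay":0,"az":0,"jaw":0},{"tx":-29,"ty":29,"tz":0,"ax":0,"ay":0,"az":0,"jaw":0},{"tx":0,"ty":0,"tz":0,"ax":0,"ay":0,"az":0,"jaw":0}]'
python3 - <<'E'
from meas import *
c=capture("scene"); P=cloud(c); h=cv2.cvtColor(c["color"],cv2.COLOR_RGB2HSV)
rect(P,3,130,(h[...,0]>18)&(h[...,0]<34)&(h[...,1]>110),(350,560),(-140,40),"yellow")
s=sense();print(s["eef_pos"],s["grip_width"])
E
```

```text
time_s: 9.52
eef_pos: [486.4, 57.1, 109.2]
ee_rot: [-0.0, 0.999, -0.049, -0.002]
force: [0.8, 0.4, -0.2]
grip_width: 0.503
grip_force: 0.0
yellow 1330 c [430.7 -58.2] sz [50.4 91.9] ang 25.8 corners [[388.0, -28.0], [428.0, -111.0], [473.0, -89.0], [433.0, -6.0]] z 83.5
[487.84558894  57.68895786 109.53670292] 0.5038576587657058
```

```bash
python3 -m jog '[{"tx":0,"ty":0,"tz":30,"ax":0,"ay":0,"az":0,"jaw":0},{"tx":0,"ty":0,"tz":35,"ax":0,"ay":0,"az":0,"jaw":0},{"tx":0,"ty":0,"tz":20,"ax":0,"ay":0,"az":0,"jaw":0},{"tx":0,"ty":0,"tz":7,"ax":0,"ay":0,"az":0,"jaw":0},{"tx":6,"ty":0,"tz":0,"ax":0,"ay":0,"az":0,"jaw":0}]'; python3 -m jog '[{"tx":6,"ty":0,"tz":0,"ax":0,"ay":0,"az":0,"jaw":0},{"tx":8,"ty":0,"tz":0,"ax":0,"ay":0,"az":0,"jaw":0},{"tx":8,"ty":0,"tz":0,"ax":0,"ay":0,"az":0,"jaw":0},{"tx":8,"ty":-1,"tz":0,"ax":0,"ay":0,"az":0,"jaw":0},{"tx":8,"ty":-1,"tz":0,"ax":0,"ay":0,"az":0,"jaw":0}]'; python3 -m jog '[{"tx":8,"ty":-1,"tz":0,"ax":0,"ay":0,"az":0,"jaw":0},{"tx":8,"ty":-1,"tz":0,"ax":0,"ay":0,"az":0,"jaw":0},{"tx":8,"ty":-1,"tz":0,"ax":0,"ay":0,"az":0,"jaw":0},{"tx":0,"ty":0,"tz":0,"ax":0,"ay":0,"az":0,"jaw":0}]'
python3 - <<'E'
from meas import *
for n in("side","scene"):
    c=capture(n); P=cloud(c); m=blue(c); save(c,n+"6.png")
    rect(P,5,140,m,(440,800),(-9,111),"box")
    rect(P,38,50,m,(440,800),(-9,111),"rim")
    rect(P,38,50,m,(620,800),(-130,-10),"fullR")
    rect(P,38,50,m,(620,800),(105,210),"fullL")
a=cv2.imread("pics/scene6.png")[120:300,220:480]; b=cv2.imread("pics/side6.png")[150:330,180:440]
cv2.imwrite("pics/b6.png",cv2.resize(np.hstack([a,b]),None,fx=1.5,fy=1.5))
E
```

```text
time_s: 10.2
eef_pos: [494.9, 57.8, 18.1]
ee_rot: [-0.0, 0.999, -0.047, -0.0]
force: [0.4, -0.1, 0.4]
grip_width: 0.505
grip_force: 0.0
time_s: 10.82
eef_pos: [533.2, 55.8, 18.3]
ee_rot: [0.0, 0.999, -0.048, -0.0]
force: [-1.2, -1.1, 0.9]
grip_width: 0.504
grip_force: 0.7
time_s: 11.32
eef_pos: [557.5, 56.5, 18.2]
ee_rot: [0.0, 0.999, -0.048, 0.0]
force: [0.0, 0.5, 0.3]
grip_width: 0.502
grip_force: 0.0
box 784 c [627.5  54.5] sz [ 97.4 128.1] ang 83.27 corners [[558.0, 14.0], [685.0, -1.0], [697.0, 95.0], [570.0, 110.0]] z 28.3
rim 208 c [630.3  52.2] sz [ 95.1 120.2] ang 85.06 corners [[566.0, 10.0], [686.0, -0.0], [694.0, 94.0], [575.0, 105.0]] z 43.1
fullR 129 c [717.3 -50.9] sz [ 71.7 119.6] ang 83.73 corners [[654.0, -80.0], [773.0, -93.0], [781.0, -22.0], [662.0, -9.0]] z 43.2
fullL 282 c [734.8 154.8] sz [ 93.2 121. ] ang 84.48 corners [[670.0, 114.0], [791.0, 103.0], [800.0, 195.0], [679.0, 207.0]] z 43.5
box 776 c [623.8  51.9] sz [ 91.  131.8] ang 85.19 corners [[554.0, 12.0], [686.0, 1.0], [693.0, 92.0], [562.0, 103.0]] z 31.5
rim 289 c [627.1  51.9] sz [ 90.8 124.6] ang 84.34 corners [[561.0, 13.0], [685.0, 1.0], [694.0, 91.0], [570.0, 103.0]] z 43.6
fullR 266 c [715.4 -63.3] sz [ 90.7 120.8] ang 84.45 corners [[651.0, -103.0], [771.0, -114.0], [780.0, -24.0], [660.0, -12.0]] z 44.0
fullL 304 c [733.8 153.5] sz [ 91.1 121.9] ang 84.51 corners [[669.0, 114.0], [790.0, 102.0], [799.0, 193.0], [677.0, 205.0]] z 43.4
```

View pics/b6.png

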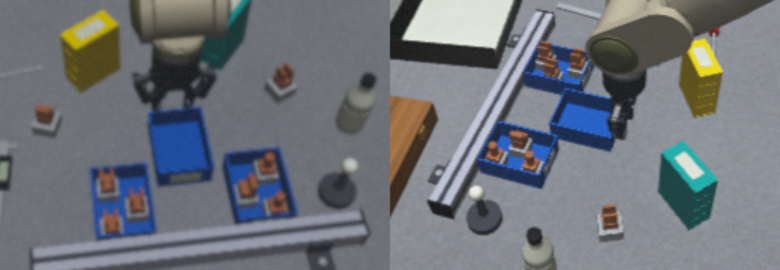

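In both views the box (179,145 left, 585,118 right) is square and entering the gap with clearance on both sides.

```bash
python3 -m jog '[{"tx":6,"ty":0,"tz":0,"ax":0,"ay":0,"az":0,"jaw":0},{"tx":10,"ty":-1,"tz":0,"ax":0,"ay":0,"az":0,"jaw":0},{"tx":10,"ty":-1,"tz":0,"ax":0,"ay":0,"az":0,"jaw":0},{"tx":10,"ty":-1,"tz":0,"ax":0,"ay":0,"az":0,"jaw":0},{"tx":10,"ty":0,"tz":0,"ax":0,"ay":0,"az":0,"jaw":0}]'; python3 -m jog '[{"tx":10,"ty":0,"tz":0,"ax":0,"ay":0,"az":0,"jaw":0},{"tx":10,"ty":0,"tz":0,"ax":0,"ay":0,"az":0,"jaw":0},{"tx":10,"ty":0,"tz":0,"ax":0,"ay":0,"az":0,"jaw":0},{"tx":6,"ty":0,"tz":0,"ax":0,"ay":0,"az":0,"jaw":0},{"tx":4,"ty":0,"tz":0,"ax":0,"ay":0,"az":0,"jaw":0}]'
python3 -m jog '[{"tx":3,"ty":0,"tz":0,"ax":0,"ay":0,"az":0,"jaw":0},{"tx":3,"ty":0,"tz":0,"ax":0,"ay":0,"az":0,"jaw":0}]'
python3 - <<'E'
from meas import *
for n in("side","scene"):
    c=capture(n); P=cloud(c); m=blue(c)
    rect(P,38,50,m,(440,860),(-8,98),"rim")
E
```

```text
time_s: 12.05
eef_pos: [603.6, 55.2, 18.3]
ee_rot: [-0.0, 0.999, -0.048, 0.0]
force: [-2.1, 0.1, 1.3]
grip_width: 0.499
grip_force: 0.8
time_s: 12.68
eef_pos: [643.0, 51.3, 18.2]
ee_rot: [-0.0, 0.999, -0.048, -0.0]
force: [-1.4, 0.7, 0.6]
grip_width: 0.501
grip_force: 0.7
time_s: 12.92
eef_pos: [648.8, 50.8, 18.2]
ee_rot: [-0.0, 0.999, -0.048, -0.0]
force: [-1.6, 0.3, -0.4]
grip_width: 0.496
grip_force: 0.3
rim 197 c [721.4  47.1] sz [ 93.7 121.3] ang 84.76 corners [[657.0, 6.0], [778.0, -5.0], [786.0, 88.0], [665.0, 99.0]] z 43.1
rim 324 c [717.5  46.1] sz [ 90.5 125.1] ang 84.55 corners [[651.0, 7.0], [776.0, -5.0], [784.0, 85.0], [660.0, 97.0]] z 44.0
```

Close to the rail, so I'll use small steps until contact force shows.

```bash
python3 -m jog '[{"tx":2,"ty":0,"tz":0,"ax":0,"ay":0,"az":0,"jaw":0},{"tx":2,"ty":0,"tz":0,"ax":0,"ay":0,"az":0,"jaw":0}]' | sed -n '2p;4p'; python3 -m jog '[{"tx":2,"ty":0,"tz":0,"ax":0,"ay":0,"az":0,"jaw":0}]'| sed -n '2p;4p'; python3 -m jog '[{"tx":1,"ty":0,"tz":0,"ax":0,"ay":0,"az":0,"jaw":0}]'| sed -n '2p;4p'; python3 -m jog '[{"tx":1,"ty":0,"tz":0,"ax":0,"ay":0,"az":0,"jaw":0}]'| sed -n '2p;4p'
```

```text
eef_pos: [652.7, 50.4, 18.3]
force: [-0.1, 0.3, -0.0]
eef_pos: [654.8, 50.2, 18.3]
force: [-1.3, 2.1, -0.2]
eef_pos: [655.8, 50.1, 18.3]
force: [-0.5, 0.8, 1.0]
eef_pos: [656.7, 50.0, 18.3]
force: [-1.0, 0.3, 0.2]
```

```bash
for i in 1; do :; done; python3 -m jog '[{"tx":1,"ty":0,"tz":0,"ax":0,"ay":0,"az":0,"jaw":0}]' | sed -n '2p;4p'; python3 -m jog '[{"tx":1,"ty":0,"tz":0,"ax":0,"ay":0,"az":0,"jaw":0}]'| sed -n '2p;4p'; python3 -m jog '[{"tx":1,"ty":0,"tz":0,"ax":0,"ay":0,"az":0,"jaw":0}]'| sed -n '2p;4p'; 
python3 - <<'E'
from meas import *
for n in("side","scene"):
    c=capture(n); P=cloud(c); m=blue(c)
    rect(P,38,50,m,(440,860),(-8,98),"rim")
E
```

```text
eef_pos: [657.7, 49.9, 18.3]
force: [-0.6, -0.1, -0.5]
eef_pos: [657.7, 49.9, 18.3]
force: [-10.2, -0.5, 6.3]
eef_pos: [657.8, 49.9, 18.3]
force: [-16.7, -1.4, 10.2]
rim 176 c [729.5  45.3] sz [ 96.4 119.3] ang 85.57 corners [[666.0, 2.0], [785.0, -7.0], [793.0, 89.0], [674.0, 98.0]] z 42.9
rim 303 c [725.9  45.4] sz [ 91.1 124.7] ang 84.78 corners [[660.0, 6.0], [784.0, -6.0], [792.0, 85.0], [668.0, 96.0]] z 44.1
```

```bash
python3 -m jog '[{"tx":-8,"ty":0,"tz":0,"ax":0,"ay":0,"az":0,"jaw":0},{"tx":-8,"ty":-2,"tz":0,"ax":0,"ay":0,"az":0,"jaw":1},{"tx":0,"ty":0,"tz":0,"ax":0,"ay":0,"az":0,"jaw":1},{"tx":0,"ty":0,"tz":0,"ax":0,"ay":0,"az":0,"jaw":1},{"tx":0,"ty":0,"tz":0,"ax":0,"ay":0,"az":0,"jaw":1}]';  python3 -m jog '[{"tx":6,"ty":0,"tz":0,"ax":0,"ay":0,"az":0,"jaw":1},{"tx":4,"ty":0,"tz":0,"ax":0,"ay":0,"az":0,"jaw":1},{"tx":3,"ty":0,"tz":0,"ax":0,"ay":0,"az":0,"jaw":1}]' | sed -n '2p;4p'; python3 -m jog '[{"tx":1,"ty":0,"tz":0,"ax":0,"ay":0,"az":0,"jaw":1}]'| sed -n '2p;4p'; python3 -m jog '[{"tx":1,"ty":0,"tz":0,"ax":0,"ay":0,"az":0,"jaw":1}]'| sed -n '2p;4p'
```

```text
time_s: 14.75
eef_pos: [644.1, 53.2, 18.3]
ee_rot: [-0.0, 0.999, -0.048, 0.0]
force: [-0.4, -0.6, -0.2]
grip_width: 0.003
grip_force: 0.0
eef_pos: [657.2, 51.9, 18.2]
force: [-0.5, 0.8, -0.3]
eef_pos: [658.0, 51.9, 18.2]
force: [-3.3, 0.3, 2.5]
eef_pos: [657.9, 51.9, 18.2]
force: [-8.8, -0.8, 5.3]
```

```bash
python3 -m jog '[{"tx":1,"ty":0,"tz":0,"ax":0,"ay":0,"az":0,"jaw":1},{"tx":0,"ty":0,"tz":0,"ax":0,"ay":0,"az":0,"jaw":1}]'| sed -n '2p;4p'; python3 -m jog '[{"tx":-10,"ty":0,"tz":0,"ax":0,"ay":0,"az":0,"jaw":1},{"tx":-30,"ty":0,"tz":0,"ax":0,"ay":0,"az":0,"jaw":1},{"tx":-40,"ty":0,"tz":-40,"ax":0,"ay":0,"az":0,"jaw":1},{"tx":-30,"ty":0,"tz":-50,"ax":0,"ay":0,"az":0,"jaw":1},{"tx":0,"ty":0,"tz":-60,"ax":0,"ay":0,"az":0,"jaw":1}]'; python3 -m jog '[{"tx":0,"ty":0,"tz":0,"ax":0,"ay":0,"az":0,"jaw":1}]'|sed -n '2p;4p'
python3 - <<'E'
from meas import *
for n in("side","scene"):
    c=capture(n); P=cloud(c); m=blue(c); save(c,n+"7.png")
    rect(P,38,50,m,(440,860),(-8,98),"rim")
    rect(P,35,45,~m,(770,880),(-270,330),"rail")
    rect(P,38,50,m,(620,800),(-130,-12),"fullR")
    rect(P,38,50,m,(620,800),(101,210),"fullL")
a=cv2.imread("pics/scene7.png")[120:300,220:480]; b=cv2.imread("pics/side7.png")[150:330,180:440]
cv2.imwrite("pics/b7.png",cv2.resize(np.hstack([a,b]),None,fx=1.5,fy=1.5))
E
```

```text
eef_pos: [657.9, 51.9, 18.2]
force: [-12.2, -0.5, 7.0]
time_s: 16.25
eef_pos: [548.2, 62.6, 169.4]
ee_rot: [-0.0, 0.999, -0.047, -0.001]
force: [1.5, 0.4, 0.0]
grip_width: 0.002
grip_force: 0.0
eef_pos: [552.2, 62.1, 173.1]
force: [-0.5, -0.3, -0.2]
rim 237 c [728.8  46.4] sz [ 94.6 119.4] ang 85.26 corners [[665.0, 4.0], [784.0, -6.0], [792.0, 89.0], [673.0, 98.0]] z 43.2
rail 1923 c [809.2  39.4] sz [507.1  49.2] ang 84.36 corners [[760.0, -211.0], [809.0, -215.0], [859.0, 289.0], [810.0, 294.0]] z 40.2
fullR 76 c [725.2 -19.4] sz [ 14.6 111.2] ang 78.55 corners [[669.0, -16.0], [778.0, -38.0], [781.0, -23.0], [672.0, -1.0]] z 43.4
fullL 289 c [735.  154.5] sz [ 94.3 121.2] ang 84.14 corners [[670.0, 114.0], [790.0, 101.0], [800.0, 195.0], [679.0, 208.0]] z 43.5
rim 289 c [728.2  44.9] sz [ 90.5 120.5] ang 84.9 corners [[664.0, 5.0], [784.0, -5.0], [792.0, 85.0], [672.0, 95.0]] z 44.5
rail 3942 c [807.4  38.4] sz [505.9  51.6] ang 84.66 corners [[758.0, -211.0], [810.0, -216.0], [857.0, 288.0], [805.0, 293.0]] z 40.1
fullR 267 c [715.3 -63.1] sz [ 90.3 120.7] ang 84.03 corners [[651.0, -102.0], [771.0, -114.0], [780.0, -25.0], [660.0, -12.0]] z 44.0
fullL 305 c [733.2 153.2] sz [ 91.1 122.9] ang 84.64 corners [[668.0, 114.0], [790.0, 102.0], [799.0, 193.0], [676.0, 204.0]] z 43.7
```

View pics/b7.png

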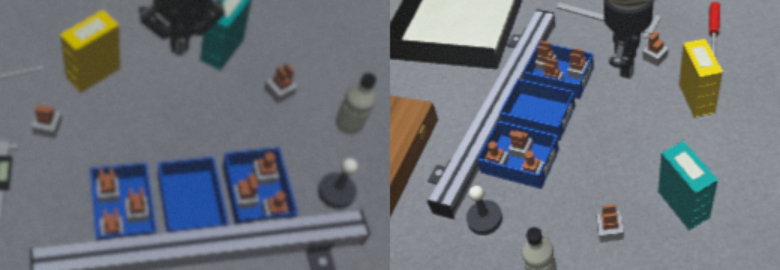

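The box sits opening up between the two full boxes, with its end flat on the rail (190,195 left, 538,107 right). Its angle is 84.9–85.3° against 84.4–84.7° for the rail. The full boxes and the other items have not moved, and the gripper is clear.

```bash
python3 -c "from rig import finish_job; print(finish_job())"
```

```text
the job is handed in; nothing more can be done
None
```

The blue box was tipped onto its base, pushed into the gap and left against the rail, square with it to within about 1° as measured. The full boxes did not move, nothing else was touched, and the job was handed in after about 16 s of the allowed 72 s.

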